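# Refit the slatted floor of a water bath

### The job

Put the loose slatted steel floor back into the water bath: it is longer than the opening, so tilt it, slip one end under the wide far lip to the hidden end stop, bring the other end down past the narrow near lip, then slide it back until it drops fully home between the two raised sills, flat on both ledges. Feel your way and never press or knock hard against the bath (stay under about 40 N). Leave the floor lying still, let go of, and leave the jar, bottle and slide box as they stand.

Things in the scene. Friction and masses are not known exactly. Their poses are not given: they have to be found in the camera images.
- bath: White bench-top water bath, empty, fixed, rigid, 254 (x) by 168 (y) by 89 mm high. Origin: centre of its underside, z up; x runs lengthwise from the narrow lip (robot side, grey panel with black knob) to the wide lip (far side). Inside x = -109 to 109, y = -66 to 66. Flat steel rim, z = 85 to 89, turns inwards at the two ends only; opening 146 by 132 mm. Ledge tops at z = 45
- narrow_lip (a point): Middle of the narrow lip's free edge, on its top: x = -88, z = 89 mm in the bath's frame. Hidden below it is a raised sill (z = 45 to 50) from the wall to x = -109 + s. s is the setting of a rigid locating frame, clamped anywhere from 0 to 16 mm: it differs each time and is not measured; find it by feel
- wide_lip (a point): Middle of the wide lip's free edge, on its top: x = +58, z = 89 mm in the bath's frame. Hidden under it, on the same locating frame: a raised sill, z = 45 to 50, from x = 74 + s to 92 + s, and behind it an upright end stop, face at x = 92 + s, z to 80. With its lower end over this sill and up against the end stop, the tilted floor just clears the narrow lip (by 2 mm or more)
- bath_seat (a point): Mid-range of where the floor's origin may lie when home: x = -9.5, y = 0, z = 45 mm in the bath's frame; home is really x = -17.5 + s (s = 0 to 16), 1.5 mm play each way. There the floor drops 5 mm between the two raised sills, 183 mm apart, onto two full-width ledges (x = -109 to -78, and 48 to 109). Home is thus 19.5 mm back from touching the end stop
- grid: The loose floor: grid of bare steel slats, 180 (x) by 120 (y) by 5 mm thick, 0.3 to 0.5 kg, lying flat on the bench at the start, with a lifting handle over its centre. Origin: centre of its underside, z up. Both ends are alike: either may go first
- grid_handle (a point): Centre of the handle, 60 mm above the grid's origin: a black bar 14 (x) by 70 (y) by 24 (z) mm on two posts 10 mm square at y = -25 and +25; gripped across its 14 mm (fingers closing along the grid's x)
- grid_end1 (a point): Middle of the lower edge of the grid's end at its x = +90 mm
- grid_end2 (a point): Middle of the lower edge of the grid's end at its x = -90 mm
- jar: Bystander: closed jar, 68 mm wide, 100 high, with a white cap; origin under its centre
- bottle: Bystander: bottle, 54 mm wide, 130 high, with a red cap; origin under its centre
- slidebox: Bystander: flat wooden box for slides, 160 by 85 by 32 mm; origin under its centre
Not all that is in view belongs to the job. What is shaped like the grid but orange is not meant.

How it is judged (in metres and radians):
On the way, in this order (a step that is already met when the one before it is completed fails the run):
1. the floor stands tilted in the opening, one end at least 7 mm under the wide lip, the other end still above the rim (((x of grid_end1 in the frame of bath above 0.065 m and z of grid_end1 in the frame of bath below 0.085 m and y of grid_end1 in the frame of bath between -0.07 and 0.07 m and height (world z) of grid_end2 above 0.089 m) or (x of grid_end2 in the frame of bath above 0.065 m and z of grid_end2 in the frame of bath below 0.085 m and y of grid_end2 in the frame of bath between -0.07 and 0.07 m and height (world z) of grid_end1 above 0.089 m))), for 0.1 s.
2. both ends are below the rim, inside the bath (z of each of grid_end1, grid_end2 in the frame of bath below 0.081 m and x of grid_end1 in the frame of bath between -0.112 and 0.112 m and y of grid_end1 in the frame of bath between -0.07 and 0.07 m and x of grid_end2 in the frame of bath between -0.112 and 0.112 m and y of grid_end2 in the frame of bath between -0.07 and 0.07 m), for 0.1 s.
At the end, for the whole second after the job is handed in: the floor lies at rest, flat within 0.015 rad, its underside on the ledges (within 1.5 mm above, 2 mm below nominal) and within 11 mm along and 10 mm across of bath_seat, dropped in between the raised sills, both ends under the lips (z of grid in the frame of bath_seat between -0.002 and 0.0015 m and x of grid in the frame of bath_seat between -0.011 and 0.011 m and y of grid in the frame of bath_seat between -0.01 and 0.01 m and angle between the z axis of grid and the z axis of bath, either way round below 0.015 rad and linear speed of grid below 0.01 m/s and angular speed of grid below 0.05 rad/s); the robot touches nothing.
It fails at once if the bath is pressed or struck with more than 40 N (contact force between bath and anything else above 40 N).
It fails at once if the jar is shifted by more than 20 mm or tipped (distance of jar from where it was at the start of the episode above 0.02 m or angle between jar's own z axis and vertical above 0.2 rad).
It fails at once if the bottle is shifted by more than 20 mm or tipped (distance of bottle from where it was at the start of the episode above 0.02 m or angle between bottle's own z axis and vertical above 0.2 rad).
It fails at once if the slidebox is shifted by more than 20 mm or tipped (distance of slidebox from where it was at the start of the episode above 0.02 m or angle between slidebox's own z axis and vertical above 0.2 rad).
It also fails if it takes over 58 s, if anything falls off the work surface, if the arm or the gripper's body presses on something with over 40 N, if the wrist force passes 120 N, or if a joint passes its speed limit or range.

### The arm

A 6-joint arm with a two-finger parallel gripper is mounted at the origin on the work surface. World frame = base frame: x ahead of the robot, y to its left, z up, the work surface at z = 0. Lengths are in mm, angles in rad, forces in N, time in s.
With the tool pointing down it reaches from about 375 to 975 mm from the base axis. Payload 3.8 kg.
Tool frame: the origin (TCP) lies at the very end of the fingers, on their centre line; the grasp point (between the pads) lies behind it (pinch_z is the z of the grasp point in the tool frame, in mm); z points along the fingers, y is the line along which they close (so a half turn about z gives the same grasp; the last joint's range is limited). The gripper opens to 85 mm and grips with 20 to 120 N. Pads are 22 mm wide; open, the fingers measure 114 mm over their backs; the gripper's body (76 mm by 85 mm) begins 54 mm behind the grasp point. The pads swing forward as they close: fully open they stand 13 mm farther back than shut.
Start: joints at [-1.18, 0.264, 1.604, -0, 1.274, -0.037], TCP at [280.031, -614.166, 231.28] pointing down, gripper open.
Joint ranges: [-2.63, 2.63], [-0.94, 2.18], [0.31, 2.57], [-1.31, 4.45], [0, 2.66], [-2.55, 2.55]. Speed limits (rad/s): [2.57, 2.57, 3.14, 3.14, 3.14, 3.14].

### API

Orientations are given as a rotation vector (axis times angle).
In Python, from plant import * gives the robot as it stands.
- The arm moves only by the tool play_rows, never from a script. Its argument "moves" is a list of rows, each an object with "linear": the shift along the tool's x, y, z in m, a list of three; "turn": the turn, a rotation vector about the tool's x, y, z in degrees, a list of three; "gripper": the closure, from -1 (fully open) to 1 (shut). A call has 1 to 10 rows; each row is the pose to reach, as a shift and turn from the pose commanded when the call began, along the tool's axes at that moment; what a row does not reach only later rows make up. A row lasts 1/12 s, in which the tool goes at most 41.7 mm and 7.16 degrees, less where a joint would pass 70% of its speed; a pose out of reach is approached as far as the arm can. A call with a gripper value outside its range is refused whole. The fingers move at their own pace and stop on an object; "force" is the grip in N (left out, the last holds). Time passes only in rows, so rows that repeat a pose let the fingers close. It gives the time, the measured TCP pose, the force, the opening and the grip force at its end, in the units of the state.
- get_obs(): the state, without advancing time (a new reading comes with each control period).
- read_camera(name): name is "scene" or "top" or "wrist"; returns the picture (384x512x3 uint8, red, green, blue); there is no depth.
- camera_params(name): a dict with "K" (3x3 intrinsics, pixels), "dist_coeffs" ([k1, k2, p1, p2, k3] as OpenCV has them; the pictures are not rectified), "R" (3x3) and "t" (3): a world point X has camera coordinates R X + t. Camera axes: x right, y down, z forward; pixel columns grow to the right and rows downward; lengths in mm; the calibration is good to about 2 mm. A picture is of the moment at which its call begins: read the wrist's pose just before it. camera_params takes no time and is no camera call; for the wrist camera it gives the pose at the moment of the call.
- close_job(): hands the job in; it is judged then, once.
Trained networks look in the newest picture that a camera, given by its name, has taken for a name from the list of things; names that differ only in an ending like _2 or _b are one class to them, and where a whole thing is asked for, a point or a joint stands for the part that bears it (a point fixed in the world has none). Each returns a list of dicts, best first, with "confidence" (0 to 1); they miss things now and then, are a little off and sometimes report something else, mostly with a low value. They report only what shows in the picture. A call takes as long as a camera call. They do not tell look-alikes from the thing itself.
- regions_of(camera, query): "pixels" (384x512 bool, what is visible of it) and "point" ([column, row] in pixels, amid what is visible of it).
- tip_of(camera, query): "point" ([column, row] in pixels: a listed point, or the origin of a listed thing).
The state is a dict: "time": time; "joints": joint angles; "qd": joint speeds; "tau": joint torques, N m; "eef_pos": TCP position; "ee_rot": TCP orientation; "ft_force": force on the tool from outside, world axes, zero at the start; "ft_torque": the same for the moment, N m; "gripper_width": finger opening in mm; "gripper_force": force on a finger pad.
Only numpy, scipy, OpenCV 4.12 (cv2) and the standard library are available. Lean on these libraries where they do the work, as an engineer would, in place of code of your own. Each camera call takes 0.05 s, during which the arm holds its last target. There are 200 camera calls.

## Working session

There is one attempt and no reset: what is moved stays moved. The work goes in short steps, Python scripts to look and compute and a tool call to move; the robot and the scene stay as the last step left them, time stands still between calls to the robot, and variables do not carry over. Pictures are saved under pics/ and viewed, at most 10 in all, crops included, and the job is handed in when it is done.

Besides the shell and the picture viewer there is one more tool, called as name([rows], argument=value, ...), one row to a line, values as JSON. play_rows: Moves the arm, as the interface text tells. Its arguments: {"type":"object","properties":{"moves":{"type":"array","items":{"type":"object","properties":{"linear":{"type":"array","items":{"type":"number"}},"turn":{"type":"array","items":{"type":"number"}},"gripper":{"type":"number"}}}},"force":{"type":"number"}},"required":["moves"]}

```bash
ls; mkdir -p pics; python3 - <<'E'
from plant import *
import cv2,numpy as np
o=get_obs();print({k:np.round(v,3).tolist() for k,v in o.items()})
for c in("scene","top"):
    im=read_camera(c);cv2.imwrite(f"pics/{c}.png",im[...,::-1])
    for q in("bath","narrow_lip","wide_lip","grid_handle","grid_end1","grid_end2","jar","bottle","slidebox","grid"):
        print(c,q,[(np.round(r["point"]).tolist(),round(r["confidence"],2)) for r in tip_of(c,q)[:3]])
    p=camera_params(c);print(p["K"],p["t"],-p["R"].T@p["t"])
print(globals().get('pinch_z'))
E
python3 -c "
import cv2,numpy as np
a=cv2.imread('pics/scene.png');b=cv2.imread('pics/top.png')
cv2.imwrite('pics/both.png',cv2.resize(np.vstack([a,b]),(800,600)) if 0 else cv2.resize(np.hstack([a,b]),(800,300)))"
```

```text
pics
{'time': 0.0, 'joints': [-1.18, 0.265, 1.605, -0.0, 1.274, -0.037], 'qd': [-0.0, 0.0, -0.002, 0.001, -0.0, -0.002], 'tau': [0.001, -51.511, -36.731, -0.0, 0.013, -0.0], 'eef_pos': [279.743, -613.509, 229.953], 'ee_rot': [-3.068, -0.666, 0.001], 'ft_force': [-0.018, 0.598, -0.019], 'ft_torque': [-0.012, -0.028, -0.049], 'gripper_force': 0.0, 'gripper_width': 85.372}
scene bath [([215.0, 208.0], 0.83)]
scene narrow_lip [([214.0, 173.0], 0.58)]
scene wide_lip [([210.0, 201.0], 0.7), ([207.0, 208.0], 0.65)]
scene grid_handle [([305.0, 182.0], 0.97), ([363.0, 222.0], 0.96), ([309.0, 268.0], 0.9)]
scene grid_end1 [([302.0, 167.0], 0.97), ([339.0, 153.0], 0.96), ([314.0, 253.0], 0.84)]
scene grid_end2 [([302.0, 167.0], 0.97), ([339.0, 153.0], 0.96), ([314.0, 253.0], 0.84)]
scene jar [([249.0, 262.0], 0.98), ([138.0, 191.0], 0.31)]
scene bottle [([373.0, 187.0], 0.81), ([210.0, 201.0], 0.4), ([246.0, 266.0], 0.18)]
scene slidebox [([134.0, 192.0], 0.67)]
scene grid [([309.0, 278.0], 0.93), ([361.0, 229.0], 0.84), ([299.0, 188.0], 0.74)]
[[394.75395967   0.         254.47428166]
 [  0.  
[... 265 characters left out ...]
p wide_lip [([319.0, 165.0], 0.75)]
top grid_handle [([206.0, 219.0], 0.91), ([141.0, 157.0], 0.68), ([205.0, 105.0], 0.66)]
top grid_end1 [([181.0, 331.0], 0.93), ([201.0, 139.0], 0.93), ([176.0, 157.0], 0.79)]
top grid_end2 [([181.0, 331.0], 0.93), ([201.0, 139.0], 0.93), ([176.0, 157.0], 0.79)]
top jar [([271.0, 125.0], 0.68)]
top bottle []
top slidebox [([412.0, 214.0], 0.87)]
top grid [([208.0, 107.0], 0.96), ([210.0, 214.0], 0.84), ([168.0, 303.0], 0.75)]
[[380.45089416   0.         259.0605742 ]
 [  0.         380.45089416 194.16894875]
 [  0.           0.           1.        ]] [   4.03759144  552.92630773 1074.05423294] [ 444.72395724   -9.13641218 1123.15334085]
-18.700000000000003
```

```bash
python3 -c "
import cv2,numpy as np
a=cv2.imread('pics/scene.png');b=cv2.imread('pics/top.png')
cv2.imwrite('pics/a.png',cv2.resize(np.vstack([a[90:310,80:470],b[40:384,80:470]]),None,fx=1.06,fy=1.06))"
```

```text
(no output)
```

View pics/a.png

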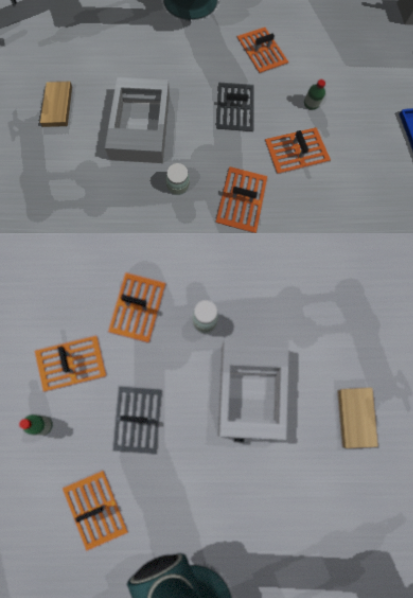

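The grey grid is at top px (210,216) with its handle at about (206,219); three orange look-alikes surround it. The bath is at (316,192), the jar at (271,125), the bottle at (112,220) and the slide box at (418,213).

```bash
cat > h.py <<'E'
from plant import *
import numpy as np, cv2
from scipy.spatial.transform import Rotation as Ro
def ray(p,uv):
    d=cv2.undistortPoints(np.array([[uv]],float),np.array(p["K"]),np.array(p["dist_coeffs"]))[0,0]
    R=np.array(p["R"]);t=np.array(p["t"]);return -R.T@t, R.T@np.array([d[0],d[1],1])
def atz(p,uv,z):
    c,d=ray(p,uv);return c+d*(z-c[2])/d[2]
def tri(obs):
    A=[];b=[]
    for p,uv in obs:
        c,d=ray(p,uv);d/=np.linalg.norm(d);M=np.eye(3)-np.outer(d,d);A.append(M);b.append(M@c)
    X=np.linalg.lstsq(np.vstack(A),np.hstack(b),rcond=None)[0]
    return X
def proj(p,X):
    return cv2.projectPoints(np.array(X,float).reshape(-1,1,3),cv2.Rodrigues(np.array(p["R"]))[0],np.array(p["t"]),np.array(p["K"]),np.array(p["dist_coeffs"]))[0][:,0]
E
python3 - <<'E'
from h import *
s=camera_params("scene");t=camera_params("top")
np.set_printoptions(precision=1,suppress=True)
print("handle",tri([(t,(206,219)),(s,(305,182))]),atz(t,(206,219),60))
print("wide",tri([(t,(319,165)),(s,(210,201))]),tri([(t,(319,165)),(s,(207,208))]),atz(t,(319,165),89))
print("narrow",tri([(t,(317,219)),(s,(214,173))]),atz(t,(317,219),89))
for n,uv in dict(bath=(316,192),jar=(271,125),bottle=(112,220),box=(412,214)).items(): print(n,atz(t,uv,0))
w=camera_params("wrist");e=get_obs();R=Ro.from_rotvec(e["ee_rot"]).as_matrix()
print("cam in tool",R.T@(-np.array(w["R"]).T@w["t"]-e["eef_pos"]));print(np.array(w["R"])@R,w["K"]);print(R)
E
```

```text
handle [481.4 157.2  34.7] [480.5 150.4  60. ]
wide [ 617.8 -154.7  139.7] [ 624.1 -163.6  104.4] [ 626.7 -163.    89. ]
narrow [ 478.9 -155.    84.9] [ 478.7 -155.    89. ]
bath [ 561.5 -166.     0. ]
jar [765.2 -33.8   0. ]
bottle [480.7 436.1   0. ]
box [ 495.8 -444.5    0. ]
cam in tool [  81.7    0.5 -141.8]
[[-0.   1.   0. ]
 [-0.9 -0.  -0.3]
 [-0.3 -0.   0.9]] [[311.9   0.  255.6]
 [  0.  311.9 186.4]
 [  0.    0.    1. ]]
[[ 0.9  0.4 -0. ]
 [ 0.4 -0.9  0. ]
 [-0.  -0.  -1. ]]
```

play_rows([
  {"linear": [0.499,-0.612,0.0],"turn": [0,0,-65.5],"gripper": -1},
  {"linear": [0.499,-0.612,0.0],"turn": [0,0,-65.5],"gripper": -1},
  {"linear": [0.499,-0.612,0.0],"turn": [0,0,-65.5],"gripper": -1},
  {"linear": [0.499,-0.612,0.0],"turn": [0,0,-65.5],"gripper": -1},
  {"linear": [0.499,-0.612,0.0],"turn": [0,0,-65.5],"gripper": -1},
  {"linear": [0.499,-0.612,0.0],"turn": [0,0,-65.5],"gripper": -1},
  {"linear": [0.499,-0.612,0.0],"turn": [0,0,-65.5],"gripper": -1},
  {"linear": [0.499,-0.612,0.0],"turn": [0,0,-65.5],"gripper": -1},
  {"linear": [0.499,-0.612,0.0],"turn": [0,0,-65.5],"gripper": -1},
  {"linear": [0.499,-0.612,0.0],"turn": [0,0,-65.5],"gripper": -1},
])

```text
time: 1.93
eef_pos: [385.7, -209.3, 231.6]
ee_rot: [2.215, 2.226, 0.001]
ft_force: [1.8, -0.2, -0.1]
gripper_width: 85.5
gripper_force: 0.0
```

play_rows([
  {"linear": [0.046,0.174,-0.07],"gripper": -1},
  {"linear": [0.046,0.174,-0.07],"gripper": -1},
  {"linear": [0.046,0.174,-0.07],"gripper": -1},
  {"linear": [0.046,0.174,-0.07],"gripper": -1},
  {"linear": [0.046,0.174,-0.07],"gripper": -1},
  {"linear": [0.046,0.174,-0.07],"gripper": -1},
  {"linear": [0.046,0.174,-0.07],"gripper": -1},
])

```text
invalid input at $.moves[0]: expected keys linear, turn, gripper
```

```bash
python3 - <<'E'
from h import *
np.set_printoptions(precision=1,suppress=True)
import pickle
w=camera_params("wrist");print(get_obs()["eef_pos"],get_obs()["qd"])
im=read_camera("wrist");cv2.imwrite("pics/w1.png",im[...,::-1]);pickle.dump(w,open("w1.pkl","wb"))
for q in("narrow_lip","wide_lip","bath"):
    for r in tip_of("wrist",q)[:2]: print(q,r["confidence"],np.round(r["point"]),atz(w,r["point"],89))
E
```

```text
[ 385.7 -209.3  231.6] [ 1.1 -0.3  0.2  0.   0.   1. ]
narrow_lip 0.87 [364. 120.] [ 483.1 -159.6   89. ]
bath 0.76 [414. 111.] [ 525.9 -152.6   89. ]
```

View pics/w1.png

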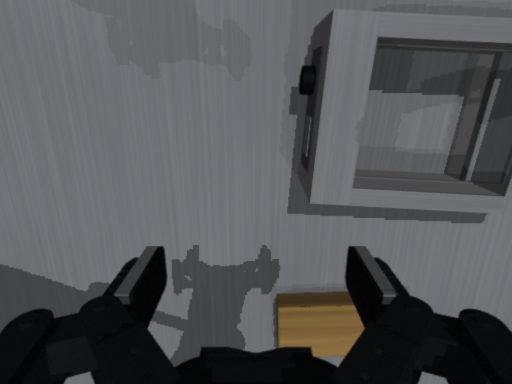

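play_rows([
  {"linear": [0.046,0.184,-0.07],"turn": [0,0,0],"gripper": -1},
  {"linear": [0.046,0.184,-0.07],"turn": [0,0,0],"gripper": -1},
  {"linear": [0.046,0.184,-0.07],"turn": [0,0,0],"gripper": -1},
  {"linear": [0.046,0.184,-0.07],"turn": [0,0,0],"gripper": -1},
  {"linear": [0.046,0.184,-0.07],"turn": [0,0,0],"gripper": -1},
  {"linear": [0.046,0.184,-0.07],"turn": [0,0,0],"gripper": -1},
  {"linear": [0.046,0.184,-0.07],"turn": [0,0,0],"gripper": -1},
])

```text
time: 2.72
eef_pos: [571.1, -166.9, 301.3]
ee_rot: [2.222, 2.22, -0.001]
ft_force: [-0.9, -0.3, -0.7]
gripper_width: 85.7
gripper_force: 0.0
```

```bash
python3 - <<'E'
from h import *
np.set_printoptions(precision=1,suppress=True)
import pickle
w=camera_params("wrist");print(get_obs()["eef_pos"],get_obs()["qd"],get_obs()["joints"])
im=read_camera("wrist");cv2.imwrite("pics/w2.png",im[...,::-1]);pickle.dump(w,open("w2.pkl","wb"))
for q in("narrow_lip","wide_lip","bath"):
    for r in tip_of("wrist",q)[:2]: print(q,r["confidence"],np.round(r["point"]),atz(w,r["point"],89))
m=regions_of("wrist","bath")[0]["pixels"];cv2.imwrite("pics/m2.png",m*255)
E
```

```text
[ 571.1 -166.9  301.3] [-0.  -0.   0.1 -0.   0.  -0. ] [-0.3  0.1  1.7 -0.   1.4 -0.3]
narrow_lip 0.68 [178. 151.] [ 482.1 -160.8   89. ]
wide_lip 0.92 [303. 158.] [ 626.5 -168.7   89. ]
bath 0.64 [253. 139.] [ 569.  -147.4   89. ]
bath 0.35 [249. 145.] [ 564.5 -153.4   89. ][ WARN:0@1.737] global loadsave.cpp:1063 imwrite_ Unsupported depth image for selected encoder is fallbacked to CV_8U.
```

View pics/w2.png

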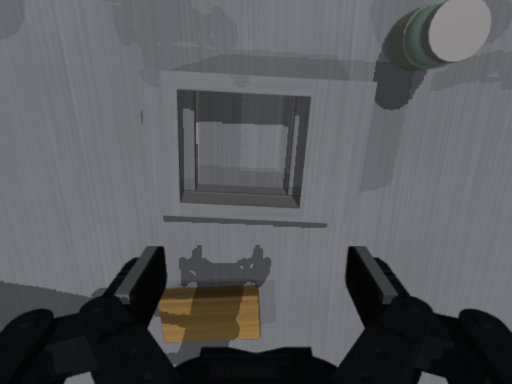

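The opening's rim corners show at about (178,90), (310,97), (301,208) and (180,203). The jar's cap is at (458,28), the slide box at the bottom.

```bash
python3 - <<'E'
from h import *
import pickle
from scipy.optimize import least_squares
np.set_printoptions(precision=1,suppress=True)
w=pickle.load(open("w2.pkl","rb"));t=camera_params("top")
im=cv2.imread("pics/w2.png");g=cv2.cvtColor(im,6)
C=np.array([[178,90],[310,97],[301,208],[180,203]],np.float32)
C2=cv2.cornerSubPix(g,C.copy().reshape(-1,1,2),(5,5),(-1,-1),(3,50,.01))[:,0];print(C2)
for c in C: print(atz(w,c,89))
M=np.array([[-88,66,89],[58,66,89],[58,-66,89],[-88,-66,89]],float)
def world(v):
    c,s=np.cos(v[2]),np.sin(v[2]);return M@np.array([[c,-s,0],[s,c,0],[0,0,1]]).T+[v[0],v[1],0]
for CC in(C,C2):
    r=least_squares(lambda v:(proj(w,world(v))-CC).ravel(),[566,-163,0]);print(r.x[:2],np.degrees(r.x[2]),r.fun)
    r=least_squares(lambda v:(proj(w,world(v)+[0,0,v[3]])-CC).ravel(),[566,-163,0,0]);print('free z',r.x,r.fun)
E
python3 -c "
import cv2
a=cv2.imread('pics/w2.png')[60:240,140:350];cv2.imwrite('pics/w2c.png',cv2.resize(a,None,fx=3.3,fy=3.3,interpolation=cv2.INTER_CUBIC))"
```

```text
[[176.4  88.7]
 [310.7  96.2]
 [298.9 207.8]
 [179.5 202.2]]
[488.  -93.9  89. ]
[ 631.1 -101.2   89. ]
[ 627.3 -231.6   89. ]
[ 479.8 -224.9   89. ]
[ 571.5 -163.8] -2.7237701358845006 [-1.2 -0.2  1.4 -0.6 -0.8  0.6  0.6  0.5]
free z [ 571.4 -164.2   -0.    -2.6] [-0.7  0.1  0.9 -0.3 -1.2  0.1  1.  -0. ]
[ 570.5 -163. ] -3.0522282778101135 [-0.2 -0.2  0.1 -0.2  0.2  0.4 -0.1  0.2]
free z [ 570.5 -163.2   -0.1   -1.3] [ 0.1 -0.1 -0.1 -0.1 -0.   0.2  0.1 -0. ]
```

View pics/w2c.png

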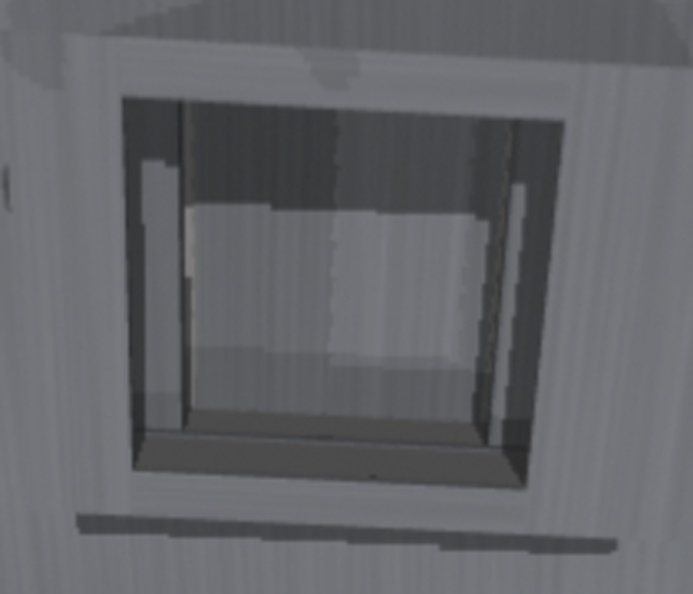

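The subpixel fit of the opening is good (0.2 px): bath at (570.5, -163.1), yaw -3.05°. Next is the grid.

play_rows([
  {"linear": [0.317,-0.091,0.06],"turn": [0,0,0],"gripper": -1},
  {"linear": [0.317,-0.091,0.06],"turn": [0,0,0],"gripper": -1},
  {"linear": [0.317,-0.091,0.06],"turn": [0,0,0],"gripper": -1},
  {"linear": [0.317,-0.091,0.06],"turn": [0,0,0],"gripper": -1},
  {"linear": [0.317,-0.091,0.06],"turn": [0,0,0],"gripper": -1},
  {"linear": [0.317,-0.091,0.06],"turn": [0,0,0],"gripper": -1},
  {"linear": [0.317,-0.091,0.06],"turn": [0,0,0],"gripper": -1},
  {"linear": [0.317,-0.091,0.06],"turn": [0,0,0],"gripper": -1},
  {"linear": [0.317,-0.091,0.06],"turn": [0,0,0],"gripper": -1},
  {"linear": [0.317,-0.091,0.06],"turn": [0,0,0],"gripper": -1},
])

```text
time: 3.8
eef_pos: [476.7, 153.0, 240.6]
ee_rot: [-2.217, -2.226, 0.002]
ft_force: [-0.1, -0.2, 0.0]
gripper_width: 85.2
gripper_force: 0.0
```

```bash
python3 - <<'E'
from h import *
np.set_printoptions(precision=1,suppress=True)
import pickle
w=camera_params("wrist");print(get_obs()["eef_pos"],get_obs()["qd"])
im=read_camera("wrist");cv2.imwrite("pics/w3.png",im[...,::-1]);pickle.dump(w,open("w3.pkl","wb"))
for q,z in(("grid_handle",60),("grid_end1",0),("grid",0)):
    for r in tip_of("wrist",q)[:2]: print(q,r["confidence"],np.round(r["point"]),atz(w,r["point"],z),tri([(w,r["point"]),(camera_params("scene"),(305,182))]) if z else'')
E
```

```text
[476.7 153.  240.6] [-0.1  0.  -0.  -0.   0.  -0. ]
grid_handle 0.95 [270. 164.] [491.9 152.   60. ] [493.6 154.2  58. ]
grid_handle 0.6 [14. 46.] [252.1 264.   60. ] [1058.3   86.1 1094.3]
grid_end1 0.89 [466. 129.] [729.7 181.    0. ] 
grid_end1 0.87 [340. 158.] [582.6 145.3   0. ] 
grid 0.67 [54. 53.] [251.1 263.1   0. ] 
grid 0.57 [272. 152.] [496.8 151.5   0. ]
```

View pics/w3.png

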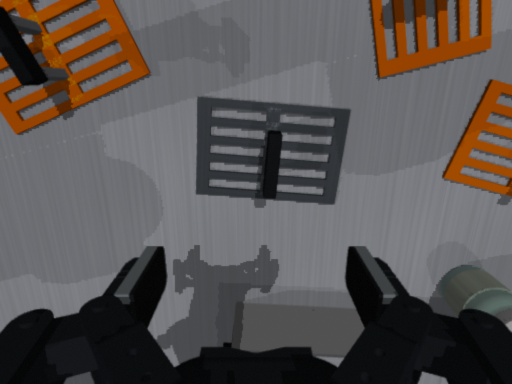

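The grid's top corners are at about (198,97), (350,108), (335,203) and (196,193), and its handle spans (275,130)-(271,198).

```bash
python3 - <<'E'
from h import *
import pickle
from scipy.optimize import least_squares
np.set_printoptions(precision=2,suppress=True)
w=pickle.load(open("w3.pkl","rb"))
g=cv2.cvtColor(cv2.imread("pics/w3.png"),6)
C=np.array([[198,97],[350,108],[335,203],[196,193]],np.float32)
C=cv2.cornerSubPix(g,C.reshape(-1,1,2),(4,4),(-1,-1),(3,50,.01))[:,0];print(C)
M=np.array([[-90,60,5],[90,60,5],[90,-60,5],[-90,-60,5]],float)
def world(v,M=M):
    c,s=np.cos(v[2]),np.sin(v[2]);return M@np.array([[c,-s,0],[s,c,0],[0,0,1]]).T+[v[0],v[1],0]
r=least_squares(lambda v:(proj(w,world(v))-C).ravel(),[490,150,0]);print(r.x,np.degrees(r.x[2]),r.fun)
H=np.array([[-7,35,72],[7,35,72],[7,-35,72],[-7,-35,72.],[0,0,60]]);print("pred handle px",proj(w,world(r.x,H)))
z=least_squares(lambda v:(proj(w,world(v)+[0,0,v[3]])-C).ravel(),[490,150,0,0]);print('free z',z.x)
print(get_obs()["ee_rot"])
E
```

```text
[[197.03  96.66]
 [350.35 109.1 ]
 [333.71 203.98]
 [195.41 193.7 ]]
[493.82 151.34  -0.08] -4.318280590289289 [-0.21 -0.04  0.12  0.04  0.42  0.12 -0.32 -0.03]
pred handle px [[268.12 132.75]
 [282.18 133.87]
 [275.2  199.7 ]
 [262.08 198.71]
 [271.25 164.5 ]]
free z [493.86 151.17  -0.08  -1.  ]
[2.22 2.22 0.  ]
```

play_rows([
  {"linear": [-0.0017,0.0171,0.12],"turn": [0,0,4.3],"gripper": -1},
  {"linear": [-0.0017,0.0171,0.12],"turn": [0,0,4.3],"gripper": -1},
  {"linear": [-0.0017,0.0171,0.12],"turn": [0,0,4.3],"gripper": -1},
  {"linear": [-0.0017,0.0171,0.16],"turn": [0,0,4.3],"gripper": -1},
  {"linear": [-0.0017,0.0171,0.197],"turn": [0,0,4.3],"gripper": -1},
  {"linear": [-0.0017,0.0171,0.197],"turn": [0,0,4.3],"gripper": -1},
  {"linear": [-0.0017,0.0171,0.197],"turn": [0,0,4.3],"gripper": -1},
])

```text
time: 4.58
eef_pos: [493.9, 148.2, 42.5]
ee_rot: [-2.304, -2.132, 0.008]
ft_force: [0.2, 0.7, 0.9]
gripper_width: 85.4
gripper_force: 0.0
```

play_rows([
  {"linear": [0,0,0],"turn": [0,0,0],"gripper": 1},
  {"linear": [0,0,0],"turn": [0,0,0],"gripper": 1},
  {"linear": [0,0,0],"turn": [0,0,0],"gripper": 1},
  {"linear": [0,0,0],"turn": [0,0,0],"gripper": 1},
  {"linear": [0,0,0],"turn": [0,0,0],"gripper": 1},
  {"linear": [0,0,0],"turn": [0,0,0],"gripper": 1},
  {"linear": [0,0,0],"turn": [0,0,0],"gripper": 1},
  {"linear": [0,0,0],"turn": [0,0,0],"gripper": 1},
  {"linear": [0,0,0],"turn": [0,0,0],"gripper": 1},
  {"linear": [0,0,0],"turn": [0,0,0],"gripper": 1},
], force=100)

```text
time: 5.42
eef_pos: [496.0, 150.5, 45.6]
ee_rot: [2.303, 2.137, 0.001]
ft_force: [-2.5, -0.7, 7.0]
gripper_width: 12.5
gripper_force: 98.9
```

play_rows([
  {"linear": [0,0,-0.01],"turn": [0,0,0],"gripper": 1},
  {"linear": [0,0,-0.04],"turn": [0,0,0],"gripper": 1},
  {"linear": [0,0,-0.08],"turn": [0,0,0],"gripper": 1},
  {"linear": [0,0,-0.12],"turn": [0,0,0],"gripper": 1},
  {"linear": [0,0,-0.16],"turn": [0,0,0],"gripper": 1},
  {"linear": [0,0,-0.2],"turn": [0,0,0],"gripper": 1},
  {"linear": [0,0,-0.2],"turn": [0,0,0],"gripper": 1},
  {"linear": [0,0,-0.2],"turn": [0,0,0],"gripper": 1},
  {"linear": [0,0,-0.2],"turn": [0,0,0],"gripper": 1},
])

```text
time: 6.17
eef_pos: [494.5, 150.0, 243.1]
ee_rot: [-2.302, -2.136, 0.003]
ft_force: [-0.2, -0.8, -5.2]
gripper_width: 12.3
gripper_force: 98.5
```

```bash
python3 - <<'E'
from h import *
np.set_printoptions(precision=2,suppress=True)
import pickle
for i in range(5):
    o=get_obs();print(o["time"],o["eef_pos"],o["ee_rot"],o["ft_force"],o["ft_torque"],o["gripper_width"])
    w=camera_params("wrist");im=read_camera("wrist")
cv2.imwrite("pics/w4.png",im[...,::-1]);pickle.dump((w,get_obs()),open("w4.pkl","wb"))
E
```

```text
6.1667 [494.46 149.95 243.11] [-2.3  -2.14  0.  ] [-0.19 -0.8  -5.2 ] [-0.03  0.01  0.02] 12.30425769203508
6.2167 [493.71 149.76 241.76] [-2.3  -2.14  0.01] [-0.07 -0.18 -5.71] [ 0.01 -0.   -0.03] 12.284208738331628
6.2667 [493.49 149.7  241.15] [-2.3  -2.13  0.01] [ 0.62 -0.41 -4.81] [ 0.02 -0.01  0.03] 12.53663384114258
6.3167 [493.61 149.73 241.09] [-2.3  -2.13  0.01] [-0.21  0.34 -4.42] [ 0.03 -0.01  0.  ] 12.525030483827944
6.3667 [493.88 149.76 241.33] [-2.3  -2.13  0.01] [-0.29 -0.01 -4.91] [ 0.09  0.02 -0.01] 11.998852394420735
```

View pics/w4.png

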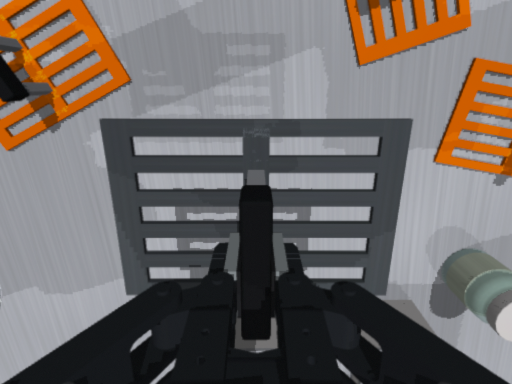

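The grid is held square; its top corners are at about (101,119), (412,119), (387,296) and (125,296).

```bash
python3 - <<'E'
from h import *
import pickle
np.set_printoptions(precision=3,suppress=True)
w,o=pickle.load(open("w4.pkl","rb"))
g=cv2.cvtColor(cv2.imread("pics/w4.png"),6)
C=np.array([[101,119],[412,119],[387,296],[125,296]],np.float32)
C=cv2.cornerSubPix(g,C.reshape(-1,1,2),(4,4),(-1,-1),(3,50,.01))[:,0];print(C)
M=np.array([[-90,60,5],[90,60,5],[90,-60,5],[-90,-60,5]],float)
ok,rv,tv=cv2.solvePnP(M,C,np.array(w["K"]),np.array(w["dist_coeffs"]))
R=cv2.Rodrigues(rv)[0];Wr=np.array(w["R"]).T
Rg=Wr@R;pg=Wr@(tv[:,0]-w["t"])
T=Ro.from_rotvec(o["ee_rot"]).as_matrix()
print("grid world",pg,Ro.from_matrix(Rg).as_euler('ZYX',degrees=True))
print("tool",o["eef_pos"],"tool x,y,z cols\n",T)
print("grid origin in tool",T.T@(pg-o["eef_pos"]));print("grid axes in tool\n",T.T@Rg)
print(proj(w,(Rg@M.T).T+pg)-C)
E
```

```text
[[ 98.945 118.702]
 [412.384 118.62 ]
 [387.    296.   ]
 [125.    296.   ]]
grid world [494.671 150.487 195.483] [-4.244  0.26  -1.046]
tool [494.261 149.873 241.746] tool x,y,z cols
 [[ 0.075  0.997 -0.004]
 [ 0.997 -0.075 -0.001]
 [-0.001 -0.004 -1.   ]]
grid origin in tool [ 0.71   0.564 46.26 ]
grid axes in tool
 [[ 0.001  1.     0.017]
 [ 1.    -0.001  0.   ]
 [ 0.     0.017 -1.   ]]
[[ 0.058 -0.015]
 [ 0.106 -0.238]
 [-0.342  0.161]
 [ 0.143  0.146]]
```

```bash
cat > plan.py <<'E'
from h import *
B=np.array([570.5,-163.1,0]);YAW=-3.05
G=np.array([0.7,0.5,45.3])           # grid origin in tool
A=np.array([[0,1,0],[1,0,0],[0,0,-1.]])  # grid axes in tool
RB=Ro.from_euler('Z',YAW,degrees=True).as_matrix()
def settle(n=4):
    P=[];Q=[];F=[]
    for _ in range(n):
        read_camera("top");o=get_obs();P.append(o["eef_pos"]);Q.append(Ro.from_rotvec(o["ee_rot"]));F.append(np.r_[o["ft_force"],o["ft_torque"]])
    return np.mean(P,0),Ro.concatenate(Q).mean().as_matrix(),np.mean(F,0),o
def where(P,R):
    g=RB.T@(P+R@G-B);a=RB.T@(R@A)
    th=np.degrees(np.arctan2(-a[2,0],a[0,0]))
    return g,th,g+a@[90,0,0],g+a@[-90,0,0]
def goto(P,R,xf,zf,th,y=0):
    Rg=Ro.from_euler('Y',th,degrees=True).as_matrix()
    g=np.array([xf,y,zf])-Rg@[90,0,0]
    Rt=RB@Rg@A.T;Pt=B+RB@g-Rt@G
    return np.round(R.T@(Pt-P)/1000,4).tolist(),np.round(Ro.from_matrix(R.T@Rt).as_rotvec(degrees=True),1).tolist()
def report(*wps,n=4):
    np.set_printoptions(precision=2,suppress=True)
    P,R,F,o=settle(n);g,th,f,r=where(P,R)
    print("t",o["time"],"g",g,"th",round(th,2),"front",f,"rear",r,"F",F,"w",round(o["gripper_width"],1))
    for w in wps: print(w,*goto(P,R,*w))
E
python3 -c "
from plan import *
report((40,130,18),(48,70,18))"
```

```text
t 6.6167 g [-91.64 309.35 197.6 ] th 0.14 front [ -1.66 307.4  197.38] rear [-181.62  311.3   197.81] F [-0.2   0.01 -5.06  0.01  0.02 -0.01] w 12.5
(40, 130, 18) [-0.308, 0.0668, 0.0419] [17.9, -0.2, -1.2]
(48, 70, 18) [-0.3078, 0.0749, 0.1019] [17.9, -0.2, -1.2]
```

play_rows([
  {"linear": [-0.308,0.067,0.02],"turn": [18,0,-1.2],"gripper": 1},
  {"linear": [-0.308,0.067,0.02],"turn": [18,0,-1.2],"gripper": 1},
  {"linear": [-0.308,0.067,0.03],"turn": [18,0,-1.2],"gripper": 1},
  {"linear": [-0.308,0.067,0.03],"turn": [18,0,-1.2],"gripper": 1},
  {"linear": [-0.308,0.067,0.03],"turn": [18,0,-1.2],"gripper": 1},
  {"linear": [-0.308,0.067,0.042],"turn": [18,0,-1.2],"gripper": 1},
  {"linear": [-0.308,0.067,0.042],"turn": [18,0,-1.2],"gripper": 1},
  {"linear": [-0.308,0.067,0.042],"turn": [18,0,-1.2],"gripper": 1},
  {"linear": [-0.308,0.067,0.042],"turn": [18,0,-1.2],"gripper": 1},
  {"linear": [-0.308,0.067,0.042],"turn": [18,0,-1.2],"gripper": 1},
])

```text
time: 7.45
eef_pos: [539.6, -163.4, 201.3]
ee_rot: [-2.104, -1.987, 0.311]
ft_force: [-0.7, 0.2, -4.8]
gripper_width: 11.8
gripper_force: 99.4
```

```bash
python3 - <<'E'
from plan import *
report((48,110,18),(48,70,18),(70,62,17))
im=read_camera("wrist");cv2.imwrite("pics/w5.png",im[...,::-1])
E
```

```text
t 7.65 g [-44.31   0.97 159.03] th 17.97 front [ 41.3    0.98 131.26] rear [-129.92    0.95  186.8 ] F [-0.25  0.53 -4.69 -0.02 -0.45 -0.01] w 12.3
(48, 110, 18) [-0.0009, 0.013, 0.0181] [0.0, -0.2, 0.0]
(48, 70, 18) [-0.001, 0.0253, 0.0562] [0.0, -0.2, 0.0]
(70, 62, 17) [-0.001, 0.0479, 0.0586] [-1.0, -0.2, 0.0]
```

View pics/w5.png

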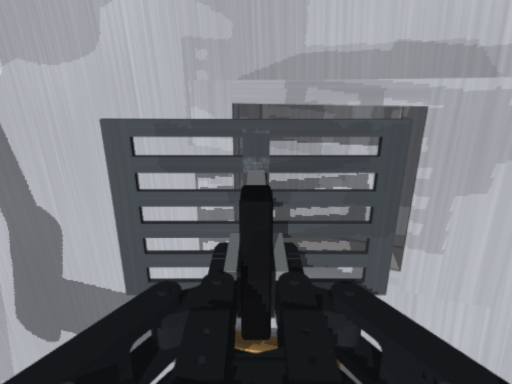

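The floor sits unchanged in the hand, with its front edge (column ~400) inside the opening's far edge (~425). I'll descend.

play_rows([
  {"linear": [-0.001,0.007,0.009],"turn": [0,0,0],"gripper": 1},
  {"linear": [-0.001,0.013,0.018],"turn": [0,0,0],"gripper": 1},
  {"linear": [-0.001,0.016,0.028],"turn": [0,0,0],"gripper": 1},
  {"linear": [-0.001,0.019,0.037],"turn": [0,0,0],"gripper": 1},
  {"linear": [-0.001,0.022,0.047],"turn": [0,0,0],"gripper": 1},
  {"linear": [-0.001,0.025,0.056],"turn": [0,0,0],"gripper": 1},
  {"linear": [-0.001,0.025,0.056],"turn": [0,0,0],"gripper": 1},
  {"linear": [-0.001,0.025,0.056],"turn": [0,0,0],"gripper": 1},
])

```text
time: 8.37
eef_pos: [545.0, -162.9, 140.1]
ee_rot: [-2.1, -1.99, 0.314]
ft_force: [-0.5, 0.2, -5.4]
gripper_width: 12.4
gripper_force: 99.4
```

```bash
python3 -c "
from plan import *
report((60,65,18),(72,62,17),(76,56,14.5))"
```

```text
t 8.5667 g [-37.77  -0.62  98.46] th 17.96 front [47.85 -0.64 70.71] rear [-123.38   -0.61  126.21] F [ 0.13  0.23 -4.42 -0.05 -0.45 -0.  ] w 12.0
(60, 65, 18) [0.0008, 0.0134, 0.0016] [0.0, -0.2, -0.0]
(72, 62, 17) [0.0008, 0.0249, 0.0024] [-1.0, -0.2, -0.0]
(76, 56, 14.5) [0.0007, 0.0287, 0.0109] [-3.5, -0.2, -0.0]
```

play_rows([
  {"linear": [0.0008,0.0065,0.0008],"turn": [0,0,0],"gripper": 1},
  {"linear": [0.0008,0.013,0.0016],"turn": [0,0,0],"gripper": 1},
  {"linear": [0.0008,0.019,0.002],"turn": [-0.5,0,0],"gripper": 1},
  {"linear": [0.0008,0.025,0.0024],"turn": [-1,0,0],"gripper": 1},
  {"linear": [0.0008,0.025,0.0024],"turn": [-1,0,0],"gripper": 1},
  {"linear": [0.0008,0.025,0.0024],"turn": [-1,0,0],"gripper": 1},
  {"linear": [0.0008,0.027,0.0065],"turn": [-2.2,0,0],"gripper": 1},
  {"linear": [0.0008,0.0287,0.0109],"turn": [-3.5,0,0],"gripper": 1},
  {"linear": [0.0008,0.0287,0.0109],"turn": [-3.5,0,0],"gripper": 1},
  {"linear": [0.0008,0.0287,0.0109],"turn": [-3.5,0,0],"gripper": 1},
])

```text
time: 9.4
eef_pos: [569.0, -163.4, 122.0]
ee_rot: [-2.137, -2.024, 0.255]
ft_force: [0.3, -0.1, -4.0]
gripper_width: 12.3
gripper_force: 99.4
```

```bash
python3 -c "
from plan import *
report((85,55,14.5),(89,54,14.5),(93,54,14.5))"
```

```text
t 9.6 g [-11.47   0.34  78.4 ] th 14.51 front [75.66  0.32 55.85] rear [-98.6    0.36 100.95] F [ 0.03  0.26 -4.58 -0.03 -0.37  0.02] w 12.4
(85, 55, 14.5) [-0.0002, 0.0093, -0.0015] [-0.0, -0.2, -0.0]
(89, 54, 14.5) [-0.0002, 0.0134, -0.0015] [-0.0, -0.2, -0.0]
(93, 54, 14.5) [-0.0002, 0.0172, -0.0025] [-0.0, -0.2, -0.0]
```

play_rows([
  {"linear": [0,0.003,-0.0005],"turn": [0,0,0],"gripper": 1},
  {"linear": [0,0.006,-0.001],"turn": [0,0,0],"gripper": 1},
  {"linear": [0,0.008,-0.0015],"turn": [0,0,0],"gripper": 1},
  {"linear": [0,0.01,-0.0015],"turn": [0,0,0],"gripper": 1},
  {"linear": [0,0.0115,-0.0015],"turn": [0,0,0],"gripper": 1},
  {"linear": [0,0.0115,-0.0015],"turn": [0,0,0],"gripper": 1},
])

```text
time: 10.1
eef_pos: [581.6, -164.2, 120.5]
ee_rot: [-2.138, -2.026, 0.254]
ft_force: [-0.3, -0.4, -4.3]
gripper_width: 12.3
gripper_force: 99.4
```

play_rows([
  {"linear": [0,0.001,-0.0002],"turn": [0,0,0],"gripper": 1},
  {"linear": [0,0.002,-0.0004],"turn": [0,0,0],"gripper": 1},
  {"linear": [0,0.003,-0.0006],"turn": [0,0,0],"gripper": 1},
  {"linear": [0,0.003,-0.0006],"turn": [0,0,0],"gripper": 1},
])

```text
time: 10.43
eef_pos: [584.5, -164.3, 120.5]
ee_rot: [-2.138, -2.026, 0.254]
ft_force: [0.1, 0.1, -4.4]
gripper_width: 12.3
gripper_force: 99.4
```

play_rows([
  {"linear": [0,0.001,-0.0002],"turn": [0,0,0],"gripper": 1},
  {"linear": [0,0.002,-0.0004],"turn": [0,0,0],"gripper": 1},
  {"linear": [0,0.002,-0.0004],"turn": [0,0,0],"gripper": 1},
])

```text
time: 10.68
eef_pos: [586.6, -164.4, 120.4]
ee_rot: [-2.138, -2.026, 0.254]
ft_force: [-0.0, 0.3, -4.9]
gripper_width: 12.2
gripper_force: 99.4
```

play_rows([
  {"linear": [0,0.001,-0.0002],"turn": [0,0,0],"gripper": 1},
  {"linear": [0,0.002,-0.0004],"turn": [0,0,0],"gripper": 1},
  {"linear": [0,0.002,-0.0004],"turn": [0,0,0],"gripper": 1},
])

```text
time: 10.93
eef_pos: [588.7, -164.5, 120.3]
ee_rot: [-2.138, -2.026, 0.254]
ft_force: [-1.0, 0.0, -5.3]
gripper_width: 12.4
gripper_force: 99.4
```

play_rows([
  {"linear": [0,0.001,-0.0002],"turn": [0,0,0],"gripper": 1},
  {"linear": [0,0.0015,-0.0004],"turn": [0,0,0],"gripper": 1},
  {"linear": [0,0.0015,-0.0004],"turn": [0,0,0],"gripper": 1},
])

```text
time: 11.18
eef_pos: [590.1, -164.6, 120.3]
ee_rot: [-2.138, -2.026, 0.254]
ft_force: [0.2, -1.4, -5.3]
gripper_width: 12.2
gripper_force: 99.4
```

play_rows([
  {"linear": [0,0.001,-0.0002],"turn": [0,0,0],"gripper": 1},
  {"linear": [0,0.002,-0.0004],"turn": [0,0,0],"gripper": 1},
  {"linear": [0,0.002,-0.0004],"turn": [0,0,0],"gripper": 1},
])

```text
time: 11.43
eef_pos: [592.2, -164.8, 120.2]
ee_rot: [-2.138, -2.026, 0.254]
ft_force: [0.2, -0.6, -4.4]
gripper_width: 12.1
gripper_force: 99.4
```

play_rows([
  {"linear": [0,0.001,-0.0002],"turn": [0,0,0],"gripper": 1},
  {"linear": [0,0.0015,-0.0004],"turn": [0,0,0],"gripper": 1},
  {"linear": [0,0.0015,-0.0004],"turn": [0,0,0],"gripper": 1},
])

```text
time: 11.68
eef_pos: [593.7, -164.8, 120.1]
ee_rot: [-2.138, -2.026, 0.254]
ft_force: [0.8, 0.0, -4.1]
gripper_width: 11.9
gripper_force: 99.4
```

No contact yet with the end at x ≈ 99, so s > 8 and the near lip is already cleared by about 12 mm. I'll lower the near end here and take s from the near sill.

```bash
python3 -c "
from plan import *
report((98,54,14.5),(97.5,54,10),(97.5,54,6),(97,54,3),n=3)"
```

```text
t 11.8333 g [12.27  0.38 76.18] th 14.5 front [99.41  0.37 53.65] rear [-74.86   0.39  98.71] F [ 0.23 -0.55 -5.06 -0.03 -0.37 -0.  ] w 12.0
(98, 54, 14.5) [-0.0002, -0.0015, 0.0] [0.0, -0.2, -0.0]
(97.5, 54, 10) [-0.0003, -0.0052, 0.0074] [-4.5, -0.2, -0.0]
(97.5, 54, 6) [-0.0003, -0.0076, 0.014] [-8.5, -0.2, -0.0]
(97, 54, 3) [-0.0003, -0.0096, 0.0192] [-11.5, -0.2, -0.0]
```

play_rows([
  {"linear": [0,-0.0015,0],"turn": [0,0,0],"gripper": 1},
  {"linear": [0,-0.0033,0.0037],"turn": [-2.2,0,0],"gripper": 1},
  {"linear": [0,-0.0052,0.0074],"turn": [-4.5,0,0],"gripper": 1},
  {"linear": [0,-0.0064,0.0107],"turn": [-6.5,0,0],"gripper": 1},
  {"linear": [0,-0.0076,0.014],"turn": [-8.5,0,0],"gripper": 1},
  {"linear": [0,-0.0086,0.0166],"turn": [-10,0,0],"gripper": 1},
  {"linear": [0,-0.0096,0.0192],"turn": [-11.5,0,0],"gripper": 1},
  {"linear": [0,-0.0096,0.0192],"turn": [-11.5,0,0],"gripper": 1},
  {"linear": [0,-0.0096,0.0192],"turn": [-11.5,0,0],"gripper": 1},
])

```text
time: 12.58
eef_pos: [578.6, -163.9, 104.0]
ee_rot: [-2.251, -2.131, 0.053]
ft_force: [0.5, -0.6, -4.3]
gripper_width: 12.5
gripper_force: 99.4
```

```bash
python3 -c "
from plan import *
report((94,53.5,2.2),(92,53,2.2),(92,52,2.2),n=3)"
```

```text
t 12.7333 g [ 7.34  0.37 59.01] th 3.01 front [97.21  0.29 54.28] rear [-82.54   0.45  63.73] F [ 0.    0.41 -4.78 -0.02 -0.09  0.02] w 11.9
(94, 53.5, 2.2) [-0.0002, -0.0038, 0.0022] [-0.8, -0.2, -0.1]
(92, 53, 2.2) [-0.0002, -0.0058, 0.0028] [-0.8, -0.2, -0.1]
(92, 52, 2.2) [-0.0002, -0.0057, 0.0038] [-0.8, -0.2, -0.1]
```

play_rows([
  {"linear": [0,-0.001,0.001],"turn": [-1,0,0],"gripper": 1},
  {"linear": [0,-0.0018,0.003],"turn": [-2.2,0,0],"gripper": 1},
  {"linear": [0,-0.0026,0.005],"turn": [-3.4,0,0],"gripper": 1},
  {"linear": [0,-0.0034,0.0065],"turn": [-4.4,0,0],"gripper": 1},
  {"linear": [0,-0.004,0.008],"turn": [-5.2,0,0],"gripper": 1},
  {"linear": [0,-0.004,0.008],"turn": [-5.2,0,0],"gripper": 1},
  {"linear": [0,-0.004,0.008],"turn": [-5.2,0,0],"gripper": 1},
])

```text
time: 13.32
eef_pos: [574.7, -163.7, 96.1]
ee_rot: [2.263, 2.143, 0.045]
ft_force: [0.0, 0.3, -5.1]
gripper_width: 11.9
gripper_force: 99.4
```

```bash
python3 -c "
from plan import *
report((95,53,-2.2),(91,53,-2.2),n=3)"
```

```text
t 13.4667 g [ 7.12  0.38 51.17] th -2.22 front [97.05  0.28 54.65] rear [-82.81   0.48  47.68] F [ 0.19  0.34 -4.4   0.01  0.07 -0.01] w 12.2
(95, 53, -2.2) [-0.0002, -0.0021, 0.0015] [0.0, -0.2, -0.1]
(91, 53, -2.2) [-0.0003, -0.0061, 0.0014] [0.0, -0.2, -0.1]
```

play_rows([
  {"linear": [0,0,0.0007],"turn": [0,0,0],"gripper": 1},
  {"linear": [0,0,0.0015],"turn": [0,0,0],"gripper": 1},
  {"linear": [0,0,0.0015],"turn": [0,0,0],"gripper": 1},
])

```text
time: 13.72
eef_pos: [575.2, -163.7, 94.5]
ee_rot: [2.262, 2.143, 0.045]
ft_force: [-0.8, -0.1, -4.3]
gripper_width: 12.2
gripper_force: 99.4
```

play_rows([
  {"linear": [0,0,0.0005],"turn": [0,0,0],"gripper": 1},
  {"linear": [0,0,0.001],"turn": [0,0,0],"gripper": 1},
  {"linear": [0,0,0.001],"turn": [0,0,0],"gripper": 1},
])

```text
time: 13.97
eef_pos: [575.4, -163.7, 93.9]
ee_rot: [2.262, 2.142, 0.045]
ft_force: [0.1, 1.0, -3.5]
gripper_width: 12.3
gripper_force: 99.6
```

play_rows([
  {"linear": [0,-0.0015,-0.0001],"turn": [0,0,0],"gripper": 1},
  {"linear": [0,-0.003,-0.0001],"turn": [0,0,0],"gripper": 1},
  {"linear": [0,-0.0045,-0.0002],"turn": [0,0,0],"gripper": 1},
  {"linear": [0,-0.006,-0.0002],"turn": [0,0,0],"gripper": 1},
  {"linear": [0,-0.007,-0.0002],"turn": [0,0,0],"gripper": 1},
  {"linear": [0,-0.007,-0.0002],"turn": [0,0,0],"gripper": 1},
])

```text
time: 14.47
eef_pos: [568.1, -163.4, 93.9]
ee_rot: [2.262, 2.142, 0.045]
ft_force: [0.2, 0.2, -1.8]
gripper_width: 12.3
gripper_force: 99.7
```

```bash
python3 -c "
from plan import *
report((80,53,-2.2),n=3)"
```

```text
t 14.6167 g [-0.04  0.39 48.6 ] th -2.21 front [89.9   0.29 52.08] rear [-89.97   0.49  45.13] F [ 0.47  0.17 -1.75 -0.13  0.17  0.05] w 12.2
(80, 53, -2.2) [-0.0003, -0.0098, -0.0013] [0.0, -0.2, -0.1]
```

The near end rests on its ledge at about 3 N, measured at 45.1 mm. I'll slide it back to feel for the sill.

play_rows([
  {"linear": [0,-0.001,-0.0001],"turn": [0,0,0],"gripper": 1},
  {"linear": [0,-0.002,-0.0001],"turn": [0,0,0],"gripper": 1},
  {"linear": [0,-0.002,-0.0001],"turn": [0,0,0],"gripper": 1},
])

```text
time: 14.87
eef_pos: [566.3, -163.3, 93.8]
ee_rot: [2.262, 2.142, 0.045]
ft_force: [2.3, 0.1, -1.6]
gripper_width: 12.2
gripper_force: 99.8
```

play_rows([
  {"linear": [0,-0.0008,0],"turn": [0,0,0],"gripper": 1},
  {"linear": [0,-0.0015,-0.0001],"turn": [0,0,0],"gripper": 1},
  {"linear": [0,-0.0015,-0.0001],"turn": [0,0,0],"gripper": 1},
])

```text
time: 15.12
eef_pos: [564.6, -163.2, 93.8]
ee_rot: [2.262, 2.142, 0.045]
ft_force: [1.5, 0.2, -1.3]
gripper_width: 12.3
gripper_force: 99.9
```

play_rows([
  {"linear": [0,-0.0008,0],"turn": [0,0,0],"gripper": 1},
  {"linear": [0,-0.0015,-0.0001],"turn": [0,0,0],"gripper": 1},
  {"linear": [0,-0.0015,-0.0001],"turn": [0,0,0],"gripper": 1},
])

```text
time: 15.37
eef_pos: [563.0, -163.1, 93.8]
ee_rot: [2.262, 2.142, 0.045]
ft_force: [0.6, 0.4, -1.4]
gripper_width: 12.7
gripper_force: 99.9
```

play_rows([
  {"linear": [0,-0.0008,0],"turn": [0,0,0],"gripper": 1},
  {"linear": [0,-0.0015,-0.0001],"turn": [0,0,0],"gripper": 1},
  {"linear": [0,-0.0015,-0.0001],"turn": [0,0,0],"gripper": 1},
])

```text
time: 15.62
eef_pos: [561.5, -163.0, 93.7]
ee_rot: [2.262, 2.143, 0.045]
ft_force: [1.0, 0.4, -1.3]
gripper_width: 12.1
gripper_force: 100.0
```

play_rows([
  {"linear": [0,-0.0008,0],"turn": [0,0,0],"gripper": 1},
  {"linear": [0,-0.0015,-0.0001],"turn": [0,0,0],"gripper": 1},
  {"linear": [0,-0.0015,-0.0001],"turn": [0,0,0],"gripper": 1},
])

```text
time: 15.87
eef_pos: [560.0, -162.9, 93.8]
ee_rot: [2.262, 2.142, 0.045]
ft_force: [2.2, -0.3, -1.5]
gripper_width: 12.4
gripper_force: 99.9
```

play_rows([
  {"linear": [0,-0.0008,0],"turn": [0,0,0],"gripper": 1},
  {"linear": [0,-0.0015,-0.0001],"turn": [0,0,0],"gripper": 1},
  {"linear": [0,-0.0015,-0.0001],"turn": [0,0,0],"gripper": 1},
])

```text
time: 16.12
eef_pos: [559.7, -162.9, 94.3]
ee_rot: [2.261, 2.141, 0.047]
ft_force: [4.9, 0.6, -1.5]
gripper_width: 12.2
gripper_force: 99.7
```

The floor stopped against the near sill at about x = -98.4, so s ≈ 10.6, which agrees with not having met the end stop. I'll ease forward and level it.

play_rows([
  {"linear": [0,0.0014,0],"turn": [0,0,0],"gripper": 1},
  {"linear": [0,0.0027,0],"turn": [0,0,0],"gripper": 1},
  {"linear": [0,0.0027,0],"turn": [0,0,0],"gripper": 1},
])

```text
time: 16.37
eef_pos: [560.3, -162.9, 93.4]
ee_rot: [2.263, 2.144, 0.042]
ft_force: [-0.2, 0.1, -0.9]
gripper_width: 11.9
gripper_force: 100.0
```

```bash
python3 -c "
from plan import *
report((83.1,50,-1.3),(83.1,48,-0.8),(83.1,46,-0.2),n=3)"
```

```text
t 16.5167 g [-8.1   0.54 48.14] th -2.05 front [81.84  0.45 51.36] rear [-98.04   0.63  44.92] F [-0.04 -0.46 -1.38 -0.18  0.46  0.03] w 12.1
(83.1, 50, -1.3) [-0.0004, 0.0018, 0.0002] [0.8, -0.2, -0.1]
(83.1, 48, -0.8) [-0.0004, 0.0022, 0.0014] [1.3, -0.2, -0.1]
(83.1, 46, -0.2) [-0.0004, 0.0026, 0.0025] [1.9, -0.2, -0.1]
```

play_rows([
  {"linear": [0,0.0012,0.0001],"turn": [0.4,0,0],"gripper": 1},
  {"linear": [0,0.0018,0.0002],"turn": [0.8,0,0],"gripper": 1},
  {"linear": [0,0.002,0.0008],"turn": [1.0,0,0],"gripper": 1},
  {"linear": [0,0.0022,0.0014],"turn": [1.3,0,0],"gripper": 1},
  {"linear": [0,0.0022,0.0014],"turn": [1.3,0,0],"gripper": 1},
])

```text
time: 16.93
eef_pos: [563.5, -163.0, 92.1]
ee_rot: [2.275, 2.155, 0.02]
ft_force: [0.2, -0.8, -4.4]
gripper_width: 12.4
gripper_force: 99.4
```

```bash
python3 -c "
from plan import *
report((83.1,48,-0.8),(83.1,46,-0.2),n=3)"
```

```text
t 17.0833 g [-5.81  0.62 47.  ] th -0.87 front [84.18  0.53 48.36] rear [-95.8    0.72  45.64] F [ 0.46  0.41 -4.69 -0.01 -0.   -0.  ] w 12.3
(83.1, 48, -0.8) [-0.0005, -0.001, 0.0002] [0.1, -0.2, -0.1]
(83.1, 46, -0.2) [-0.0005, -0.0006, 0.0013] [0.7, -0.2, -0.1]
```

It hangs free again with the front edge at 48.4, below the sill top at 50, so the far end is in between the sills. I'll lower it the rest of the way.

play_rows([
  {"linear": [0,-0.0008,0.0007],"turn": [0.4,0,0],"gripper": 1},
  {"linear": [0,-0.0006,0.0014],"turn": [0.8,0,0],"gripper": 1},
  {"linear": [0,-0.0006,0.0018],"turn": [0.9,0,0],"gripper": 1},
  {"linear": [0,-0.0006,0.0018],"turn": [0.9,0,0],"gripper": 1},
])

```text
time: 17.42
eef_pos: [563.2, -163.1, 90.8]
ee_rot: [-2.279, -2.159, -0.004]
ft_force: [-0.4, 1.1, -4.9]
gripper_width: 12.1
gripper_force: 99.5
```

```bash
python3 -c "
from plan import *
report(n=3)"
```

```text
t 17.5667 g [-6.84  0.47 45.54] th -0.01 front [83.16  0.38 45.56] rear [-96.84   0.56  45.53] F [-0.11 -0.11 -4.75 -0.02  0.02  0.  ] w 12.1
```

Level at 45.5 and still hanging free; 1 mm more until it bears.

play_rows([
  {"linear": [0,0,0.0005],"turn": [0,0,0],"gripper": 1},
  {"linear": [0,0,0.001],"turn": [0,0,0],"gripper": 1},
  {"linear": [0,0,0.001],"turn": [0,0,0],"gripper": 1},
])

```text
time: 17.82
eef_pos: [563.2, -162.9, 90.7]
ee_rot: [-2.279, -2.159, -0.004]
ft_force: [-3.9, 2.1, 2.3]
gripper_width: 12.0
gripper_force: 100.5
```

play_rows([
  {"linear": [0,0,0],"turn": [0,0,0],"gripper": 0.4},
  {"linear": [0,0,0],"turn": [0,0,0],"gripper": 0.2},
  {"linear": [0,0,0],"turn": [0,0,0],"gripper": 0.2},
  {"linear": [0,0,0],"turn": [0,0,0],"gripper": 0.2},
  {"linear": [0,0,0],"turn": [0,0,0],"gripper": 0.2},
  {"linear": [0,0,0],"turn": [0,0,0],"gripper": 0.2},
])

```text
time: 18.32
eef_pos: [563.2, -163.1, 89.9]
ee_rot: [-2.28, -2.159, -0.004]
ft_force: [-0.3, 0.1, -0.4]
gripper_width: 34.0
gripper_force: 0.0
```

play_rows([
  {"linear": [0,0,-0.01],"turn": [0,0,0],"gripper": 0.2},
  {"linear": [0,0,-0.03],"turn": [0,0,0],"gripper": 0.2},
  {"linear": [0,0,-0.07],"turn": [0,0,0],"gripper": 0.2},
  {"linear": [0,0,-0.11],"turn": [0,0,0],"gripper": 0.2},
  {"linear": [0,0,-0.15],"turn": [0,0,0],"gripper": 0.2},
  {"linear": [0,0,-0.19],"turn": [0,0,0],"gripper": 0.2},
  {"linear": [0,0,-0.2],"turn": [0,0,0],"gripper": 0.2},
  {"linear": [0,0,-0.2],"turn": [0,0,0],"gripper": 0.2},
])

```text
time: 18.98
eef_pos: [565.7, -164.6, 296.7]
ee_rot: [2.275, 2.155, 0.012]
ft_force: [0.4, -0.7, 0.0]
gripper_width: 34.3
gripper_force: 0.0
```

```bash
python3 - <<'E'
from plan import *
import pickle
o=get_obs();print(o["eef_pos"],o["ft_force"],o["gripper_width"])
w=camera_params("wrist");im=read_camera("wrist");pickle.dump(w,open("w6.pkl","wb"))
cv2.imwrite("pics/w6.png",im[...,::-1])
# overlay: expected visible top features of the grid at home
H=np.array([[-7,35,72],[7,35,72],[7,-35,72],[-7,-35,72.]])+[-6.9,0.4,45]
print("exp handle",proj(w,(RB@H.T).T+B).round(1).tolist())
c=im[40:280,120:400,::-1];cv2.imwrite("pics/w6c.png",cv2.resize(c,None,fx=2.4,fy=2.4,interpolation=cv2.INTER_CUBIC))
E
```

```text
[ 565.74748665 -164.62590019  296.71842719] [ 0.3711778  -0.71601371  0.04421807] 34.29606185264442
exp handle [[243.9, 127.9], [257.6, 127.8], [257.6, 192.4], [244.7, 192.5]]
```

View pics/w6c.png

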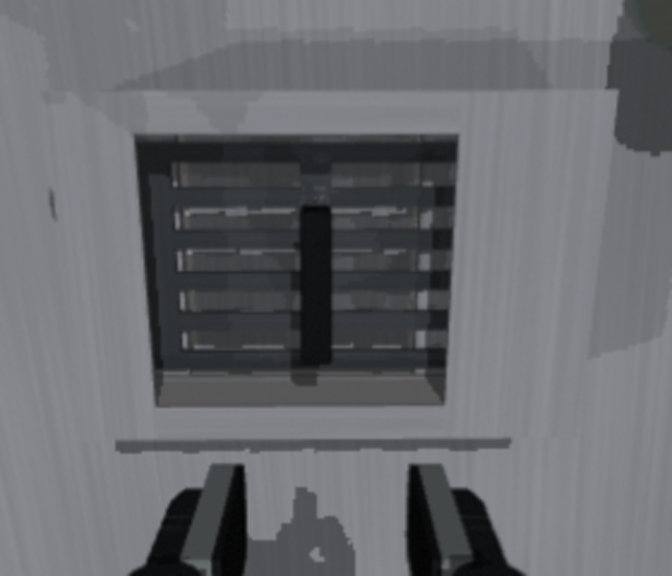

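The floor lies inside the opening, handle at about columns 245-258 and rows 125-192, within about 1 px sideways and 2.5 px vertically of where home predicts. Before release both ends measured 45.5 mm, below the sill tops. I'm handing in.

```bash
python3 -c "
from plant import *
print(close_job())"
```

```text
the job is handed in; nothing more can be done
None
```

I put the steel floor back in the water bath and handed the job in at about 19 s of the 58 s allowed. It lies level on both ledges between the sills (s felt as about 10.6 mm) and has been let go. Wrist contact readings stayed under about 8 N, and the jar, bottle and slide box were never approached; the verdict itself was not shown.

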